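Earth the kiln terminals and snap the insulating cap onto the bare one

ROBOT

A 6-joint arm with a two-finger parallel gripper is mounted at the origin on the work surface. World frame = base frame: x ahead of the robot, y to its left, z up, the work surface at z = 0. Lengths are in m, angles in rad, forces in N, time in s.
With the tool pointing down it reaches from about 0.2 to 0.875 m from the base axis. Payload 3.4 kg.
Tool frame: the origin (TCP) lies midway between the tips of the shut fingers; the grasp point (between the pads) lies bot.grasp_offset behind it (bot.grasp_offset is the distance from the TCP to the grasp point, in m); z points along the fingers, y is the line along which they close (so a half turn about z gives the same grasp; the last joint's range is limited). The gripper opens to 94 mm and grips with 3 to 60 N. Pads are 16 mm wide; open, the fingers measure 119 mm over their backs; the gripper's body (75 mm by 177 mm) begins 78 mm behind the grasp point.
Start: joints at [1.116, 0.276, 1.505, -0, 1.361, -0.121], TCP at [0.188, 0.543, 0.205] pointing down, gripper open.
Joint ranges: [-2.89, 2.89], [-0.75, 2.08], [0.22, 2.7], [-1.18, 4.32], [0.11, 2.71], [-2.7, 2.7]. Speed limits (rad/s): [2.57, 2.57, 3.14, 3.14, 3.14, 3.14].

INTERFACE

Orientations are given as a 3x3 rotation matrix whose columns are the frame's x, y, z axes.
In Python, from plant import sense, optics, bot gives the robot as it stands. The module is installed in compiled form; this text tells all that it offers.
- The arm moves only by the tool servo_tool, never from a script. Its argument "steps" is a list that holds one entry, the list of rows, each a list of 7 numbers: the shift along the tool's x, y, z in cm, then the turn, a rotation vector about the tool's x, y, z in rad, then the closure, from 0 (fully open) to 1 (shut). In form: [[[x, y, z, wx, wy, wz, gripper], ...]]. A call has 1 to 8 rows; each row shifts and turns the commanded pose from where the row before left it, along the tool's axes as they then stand; what a row does not reach is not made up. A row lasts 1/12 s, in which the tool goes at most 41.7 mm and 7.16 degrees, less where a joint would pass 70% of its speed; a pose out of reach is approached as far as the arm can. A call with a gripper value outside its range is refused whole. The fingers move at their own pace and stop on an object; the grip force is fixed at half the most. Time passes only in rows, so rows that do not move let the fingers close. It gives the time, the measured TCP pose, the force, the opening and the grip force at its end, in the units of the state.
- sense(): the state, without advancing time (a new reading comes with each control period).
- optics.read_camera(name): name is "scene" or "top"; returns a dict with "frame" (400x640x3 uint8, red, green, blue), "fx", "fy", "cx", "cy" (pixels), "k1" (the pictures are not rectified: a ray, as slopes to the right and down, at radius r is drawn at 1 + k1 r^2 times it, then the intrinsics apply), "camera_from_world" (4x4, takes a point from world to camera coordinates). Camera axes: x right, y down, z forward; pixel columns grow to the right and rows downward; lengths in m; the calibration is good to about 2 mm. A picture is of the moment at which its call begins. There is no depth.
- bot.hand_in(): hands the job in; it is judged then, once.
The state is a dict: "t": time; "joint_pos": joint angles; "qvel": joint speeds; "tau": joint torques, N m; "tool_pos": TCP position; "tcp_rot": TCP orientation; "contact_force": force on the tool from outside, world axes, zero at the start; "torque": the same for the moment, N m; "grip_width": finger opening in m; "grip_force": force on a finger pad.
Only numpy, scipy, OpenCV 4.12 (cv2) and the standard library are available. Lean on these libraries where they do the work, as an engineer would, in place of code of your own. Each camera call takes 0.05 s, during which the arm holds its last target. There are 200 camera calls.

TASK

Make the kiln's terminal board safe: first press the red earthing plunger right down to its stop for a moment and let it come up again, then take the loose blue cap by its knob and press it onto the one bare terminal stud until it clicks, and keep pressing until its rim is fully home on the white flange. Finish while still gripping the cap and pushing it down firmly (about 10 N); do not let go. Leave the brick, screwdriver and ceramic tube where they are.

Things in the scene. Friction and masses are not known exactly. Their poses are not given: they have to be found in the camera images.
- board: Grey terminal board, fixed flat on the bench, 210 (x) by 290 (y) by 20 mm. Origin: centre of its underside. In a row along its y at x = +35 mm, 80 mm apart: the bare stud (in any of the three places) and two terminals already wearing fixed blue caps like the loose one, 86 mm tall above the bench. The red plunger is at x about -60 mm.
- stud: Bare terminal, fixed on the board: white ceramic flange 58 mm across, 12 mm thick, on it a post 24 mm across, 22 mm high, its top 7 mm tapering to 16 mm. Four sprung brass detents stand out of the post to 32 mm across, widest 8.5 to 9.5 mm above the flange and sloping in up to 15.5 mm. Origin: centre of the flange's underside, 20 mm above the bench.
- stud_seat (a point): Centre of the top face of the stud's flange, 32 mm above the bench: the cap's rim rests here when fully home.
- stud_top (a point): Centre of the top of the bare stud's post, 54 mm above the bench, 22 mm above stud_seat.
- cap: Loose blue snap cap, about 50 g, standing mouth down on the bench: round skirt 44 mm across, 26 mm high, with a flat shoulder on top, and a grip knob 22 mm across, 28 mm high on it (54 mm in all). Mouth 27 mm wide in a 4 mm thick lip, inside it 35 mm wide, 24 mm deep from the rim. Origin: centre of the rim (underside), z up through the knob.
- cap_knob (a point): Centre of the top of the cap's knob, 54 mm above its rim. Pushed over the stud, the cap meets the detents with its rim about 14 mm above stud_seat; resistance grows to about 8 to 14 N near 9 mm, then drops, and at about 5 mm the cap snaps down (click); last, the rim rests on stud_seat and the force rises hard. Fingertips may rest on the shoulder to push.
- plunger (a joint): Travel of the red earthing plunger, straight down: 0 up, 0.012 m at its stop. It springs back; 3 N starts it, 9 N holds it at the stop.
- plunger_top (a point): Centre of the top of the red mushroom head of the plunger (head 32 mm across), which stands in a dark steel collar 42 mm across and 22 mm high on the board. At rest the top is 70 mm above the bench, at the stop 58 mm.
- brick: Loose half firebrick, 110 by 110 by 64 mm, bystander. Origin at the centre of its underside.
- screwdriver: Loose screwdriver lying on the bench, bystander. Origin on its underside.
- tube: Loose white ceramic tube standing on end, 44 mm across, 70 mm high, bystander. Origin at the centre of its underside.
Not all that is in view belongs to the job. Leave any orange or turquoise look-alike of the cap alone.

How it is judged:
By the outcome, as a careful person would: the job done as asked, in the order asked, and still so for the second after the job is handed in, while the arm keeps its last pose, push and grip.
It also fails if it takes over 51 s, if anything falls off the work surface, if the arm or the gripper's body presses on something with over 40 N, if the wrist force passes 120 N, or if a joint passes its speed limit or range.

## Working session

There is one attempt and no reset: what is moved stays moved. The work goes in short steps, Python scripts to look and compute and a tool call to move; the robot and the scene stay as the last step left them, time stands still between calls to the robot, and variables do not carry over. Pictures are saved under pics/ and viewed, at most 10 in all, crops included, and the job is handed in when it is done.

Besides the shell and the picture viewer there is one more tool, called after ">>>" by a JSON object that holds its "name" and its "arguments", one argument or row to a line. servo_tool: Moves the arm, as the interface text tells. Its arguments: {"type":"object","properties":{"steps":{"type":"array","items":{"type":"array","items":{"type":"array","items":{"type":"number"}}}}},"required":["steps"]}

```bash
mkdir -p pics
cat > h.py <<'E'
import numpy as np, cv2
from plant import sense, optics, bot
def snap(n,f):
    c=optics.read_camera(n); cv2.imwrite(f,cv2.cvtColor(c['frame'],cv2.COLOR_RGB2BGR)); return c
def loc(c,u,v,z):
    x,y=(u-c['cx'])/c['fx'],(v-c['cy'])/c['fy']; a,b=x,y
    for _ in range(20):
        s=1+c['k1']*(a*a+b*b); a,b=x/s,y/s
    T=np.array(c['camera_from_world']); R,t=T[:3,:3],T[:3,3]
    o=-R.T@t; d=R.T@np.array([a,b,1]); return o+d*(z-o[2])/d[2]
def proj(c,p):
    T=np.array(c['camera_from_world']); q=T[:3,:3]@np.array(p)+T[:3,3]; a,b=q[0]/q[2],q[1]/q[2]
    s=1+c['k1']*(a*a+b*b); return c['fx']*a*s+c['cx'],c['fy']*b*s+c['cy']
E
python3 - <<'E'
from h import *
for n in('scene','top'):
    c=snap(n,f'pics/{n}0.png'); T=c['camera_from_world']; print(n,c['fx'],c['k1'],-T[:3,:3].T@T[:3,3])
s=sense(); print(s['t'],s['tool_pos'],s['tcp_rot'],bot.grasp_offset,s['grip_width'])
E
```

```text
scene 455.8697223973518 -0.11265848486914574 [ 1.15300017 -0.42396871  0.96998533]
top 489.4535575007974 -0.10782816949101548 [0.30593327 0.06269292 1.5241245 ]
0.1 [0.18817252 0.54282105 0.20470451] [[-9.44796236e-01  3.27657668e-01 -7.24260873e-04]
 [ 3.27658403e-01  9.44795136e-01 -1.45632200e-03]
 [ 2.07103081e-04 -1.61323770e-03 -9.99998677e-01]] 0.0188 0.09393343395164298
```

View pics/scene0.png

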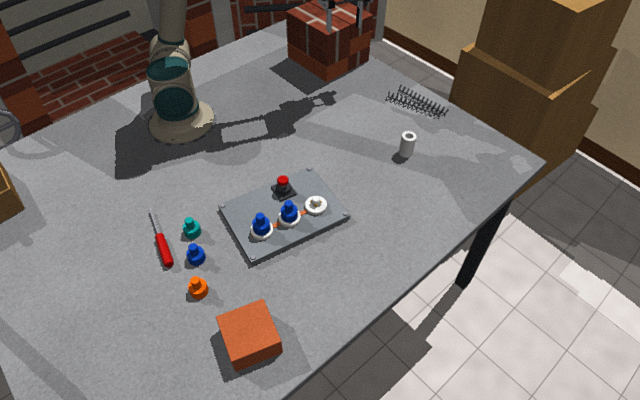

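View pics/top0.png

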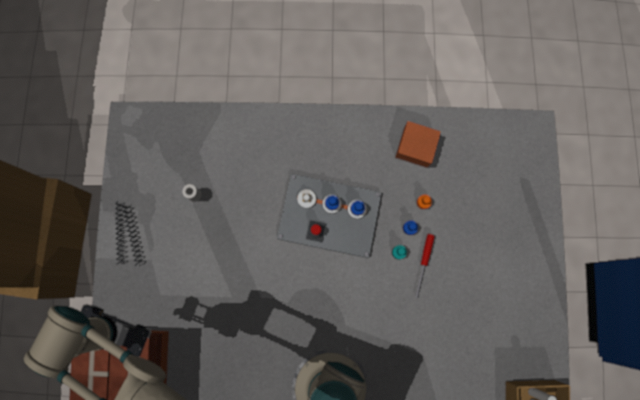

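The scene view shows the plunger at about (283,182), the bare stud at (316,205) and the loose blue cap at (196,254), between a turquoise cap at (192,228) and an orange one at (198,288). In the top view the same things are at (316,230), (307,198) and (411,228). I'll enlarge both.

Run:
```python
import cv2
a=cv2.imread('pics/top0.png')[170:270,275:435]; cv2.imwrite('pics/t1.png',cv2.resize(a,None,fx=5,fy=5,interpolation=cv2.INTER_CUBIC))
a=cv2.imread('pics/scene0.png')[165:275,175:335]; cv2.imwrite('pics/s1.png',cv2.resize(a,None,fx=5,fy=5,interpolation=cv2.INTER_CUBIC))
```

```text
(no output)
```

View pics/t1.png

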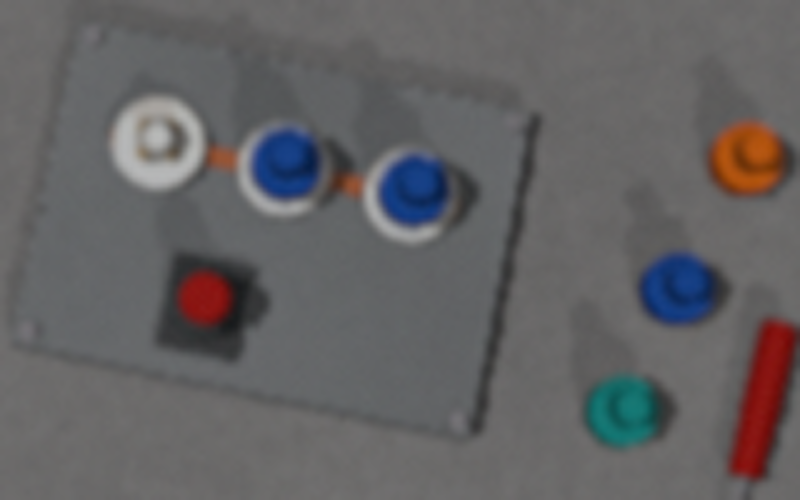

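View pics/s1.png

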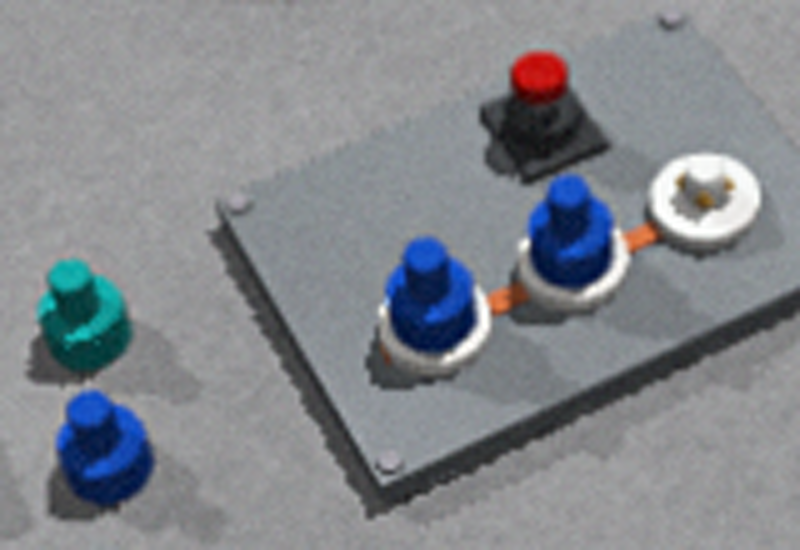

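Crops: in the top view the stud flange is at (158,142), plunger top (205,297) and cap knob top (688,283). In the scene view they are at (705,195), (539,70) and (93,403).

```bash
cat > m.py <<'E'
from h import *
ct=snap('top','pics/x.png'); cs=snap('scene','pics/y.png')
T=lambda X,Y,z: loc(ct,275+(X+.5)/5-.5,170+(Y+.5)/5-.5,z)
S=lambda X,Y,z: loc(cs,175+(X+.5)/5-.5,165+(Y+.5)/5-.5,z)
for n,p,q,z in [('flange',(158,142),(705,194),.032),('cap2',(283,168),(570,255),.032),('cap3',(410,195),(434,318),.032),('capk2',(291,155),(568,188),.086),('capk3',(423,182),(426,250),.086),('plunger',(205,297),(539,68),.070),('knob',(688,283),(91,404),.054),('shoulder',(680,287),(104,437),.026),('orange knob',(759,152),None,.054),('turq',(633,406),(70,272),.054)]:
    print(n,T(*p,z)[:2].round(4),S(*q,z)[:2].round(4) if q else '')
E
python3 m.py
```

```text
flange [0.5737 0.0814] [0.5748 0.0844]
cap2 [0.5589 0.0037] [0.5592 0.0044]
cap3 [ 0.5434 -0.075 ] [ 0.545  -0.0734]
capk2 [0.5577 0.0012] [0.5597 0.0059]
capk3 [ 0.5428 -0.0778] [ 0.5442 -0.0716]
plunger [0.4734 0.0509] [0.4739 0.0546]
knob [ 0.4888 -0.2428] [ 0.4906 -0.2393]
shoulder [ 0.4897 -0.2435] [ 0.4917 -0.2392]
orange knob [ 0.5706 -0.2882] 
turq [ 0.4136 -0.2083] [ 0.4136 -0.2046]
```

>>> {"name": "servo_tool", "arguments": {
  "steps": [
    [[-2.4, -2.05, 0, 0, 0, 0, 1], [-2.4, -2.05, 0, 0, 0, 0, 1], [-2.4, -2.05, 0, 0, 0, 0, 1], [-2.4, -2.05, 0, 0, 0, 0, 1], [-2.4, -2.05, 0, 0, 0, 0, 1], [-2.4, -2.05, 0, 0, 0, 0, 1], [-2.4, -2.05, 0, 0, 0, 0, 1], [-2.4, -2.05, 0, 0, 0, 0, 1]]
  ]
}}

```text
t: 0.87
tool_pos: [0.3164, 0.324, 0.2054]
tcp_rot: [[-0.945, 0.327, 0.0], [0.327, 0.945, 0.0], [-0.0, 0.0, -1.0]]
contact_force: [0.8, 0.5, 0.9]
grip_width: 0.0444
grip_force: 0.0
```

>>> {"name": "servo_tool", "arguments": {
  "steps": [
    [[-2.4, -2.05, 0, 0, 0, 0, 1], [-2.4, -2.05, 0, 0, 0, 0, 1], [-2.4, -2.05, 0, 0, 0, 0, 1], [-2.4, -2.05, 0, 0, 0, 0, 1], [-2.4, -2.05, 0, 0, 0, 0, 1], [-2.4, -2.05, 0, 0, 0, 0, 1], [-2.4, -2.05, 0, 0, 0, 0, 1], [-2.4, -2.05, 0, 0, 0, 0, 1]]
  ]
}}

```text
t: 1.53
tool_pos: [0.4441, 0.1061, 0.2055]
tcp_rot: [[-0.945, 0.328, 0.0], [0.328, 0.945, 0.0], [-0.0, 0.0, -1.0]]
contact_force: [0.9, -0.3, -0.2]
grip_width: 0.0004
grip_force: 0.0
```

```bash
cat > d.py <<'E'
import sys; from h import *
s=sense(); R=np.array(s['tcp_rot']); p=np.array(s['tool_pos'])
print(s['t'],p.round(4),'F',np.round(s['contact_force'],1),'w',round(s['grip_width'],4),s['grip_force'])
tz=np.cross(R[:,2],[0,0,-1]); print('tilt fix (tool)',(R.T@tz).round(4),'yaw y-axis',R[:,1].round(3))
if len(sys.argv)>3: print('cm',(100*R.T@(np.array(list(map(float,sys.argv[1:4])))-p)).round(2))
E
python3 d.py .4737 .0525 .1
```

```text
1.5333 [0.4441 0.1061 0.2055] F [ 0.9 -0.3 -0.2] w 0.0004 0.0
tilt fix (tool) [0.0002 0.     0.    ] yaw y-axis [0.328 0.945 0.   ]
cm [-4.55 -4.1  10.55]
```

>>> {"name": "servo_tool", "arguments": {
  "steps": [
    [[-2.3, -2.05, 1.5, 0, 0, 0, 1], [-2.25, -2.05, 1.5, 0, 0, 0, 1], [0, 0, 3, 0, 0, 0, 1], [0, 0, 3, 0, 0, 0, 1], [0, 0, 2.5, 0, 0, 0, 1], [0, 0, 1.3, 0, 0, 0, 1], [0, 0, 0.3, 0, 0, 0, 1], [0, 0, 0, 0, 0, 0, 1]]
  ]
}}

```text
t: 2.2
tool_pos: [0.4726, 0.0539, 0.0736]
tcp_rot: [[-0.945, 0.328, -0.002], [0.328, 0.945, 0.0], [0.002, -0.001, -1.0]]
contact_force: [-0.7, -0.6, -0.3]
grip_width: 0.0003
grip_force: 0.0
```

>>> {"name": "servo_tool", "arguments": {
  "steps": [
    [[0, 0, 0.2, 0, 0, 0, 1], [0, 0, 0.2, 0, 0, 0, 1], [0, 0, 0.2, 0, 0, 0, 1], [0, 0, 0.2, 0, 0, 0, 1], [0, 0, 0.2, 0, 0, 0, 1], [0, 0, 0, 0, 0, 0, 1]]
  ]
}}

```text
t: 2.7
tool_pos: [0.4744, 0.054, 0.0651]
tcp_rot: [[-0.945, 0.328, 0.003], [0.328, 0.945, 0.0], [-0.002, 0.001, -1.0]]
contact_force: [0.2, 0.4, 6.0]
grip_width: 0.0007
grip_force: 2.6
```

>>> {"name": "servo_tool", "arguments": {
  "steps": [
    [[0, 0, 0.2, 0, 0, 0, 1], [0, 0, 0.2, 0, 0, 0, 1], [0, 0, 0.2, 0, 0, 0, 1], [0, 0, 0.2, 0, 0, 0, 1], [0, 0, 0.1, 0, 0, 0, 1], [0, 0, 0, 0, 0, 0, 1], [0, 0, 0, 0, 0, 0, 1]]
  ]
}}

```text
t: 3.28
tool_pos: [0.4746, 0.054, 0.0581]
tcp_rot: [[-0.945, 0.328, 0.003], [0.328, 0.945, 0.0], [-0.003, 0.001, -1.0]]
contact_force: [-2.3, -0.4, 19.3]
grip_width: 0.0005
grip_force: 9.8
```

>>> {"name": "servo_tool", "arguments": {
  "steps": [
    [[0, 0, 0.05, 0, 0, 0, 1], [0, 0, 0, 0, 0, 0, 1], [0, 0, 0, 0, 0, 0, 1], [0, 0, -1, 0, 0, 0, 1], [0, 0, -1, 0, 0, 0, 1], [0, 0, -2, 0, 0, 0, 1], [0, 0, -3.5, 0, 0, 0, 1], [0, 0, -3.5, 0, 0, 0, 1]]
  ]
}}

```text
t: 3.95
tool_pos: [0.4717, 0.054, 0.165]
tcp_rot: [[-0.945, 0.328, -0.004], [0.328, 0.945, 0.0], [0.004, -0.001, -1.0]]
contact_force: [1.0, 0.2, 0.4]
grip_width: 0.0005
grip_force: 0.0
```

>>> {"name": "servo_tool", "arguments": {
  "steps": [
    [[-1.1, -2.7, 0, 0, 0, 0, 0.45], [-1.1, -2.7, 0, 0, 0, 0, 0.45], [-1.1, -2.7, 0, 0, 0, 0, 0.45], [-1.1, -2.7, 0, 0, 0, 0, 0.45], [-1.1, -2.7, 0, 0, 0, 0, 0.45], [-1.1, -2.7, 0, 0, 0, 0, 0.45], [-1.1, -2.7, 0, 0, 0, 0, 0.45], [-1.1, -2.7, 0, 0, 0, 0, 0.45]]
  ]
}}

```text
t: 4.62
tool_pos: [0.4851, -0.1802, 0.1646]
tcp_rot: [[-0.945, 0.328, -0.001], [0.328, 0.945, 0.001], [0.001, 0.0, -1.0]]
contact_force: [-0.6, -0.8, -0.2]
grip_width: 0.0496
grip_force: 0.0
```

>>> {"name": "servo_tool", "arguments": {
  "steps": [
    [[-1.1, -2.7, 0, 0, 0, 0, 0.45], [-1.1, -2.7, 0, 0, 0, 0, 0.45], [0, 0, 3, 0, 0, 0, 0.45], [0, 0, 2, 0, 0, 0, 0.45], [0, 0, 0, 0, 0, 0, 0.45], [0, 0, 0, 0, 0, 0, 0.45]]
  ]
}}

```text
t: 5.12
tool_pos: [0.4877, -0.2366, 0.1139]
tcp_rot: [[-0.945, 0.328, -0.003], [0.328, 0.945, 0.002], [0.003, 0.001, -1.0]]
contact_force: [0.0, 0.1, 0.1]
grip_width: 0.0519
grip_force: 0.0
```

```bash
python3 d.py .4897 -.2412 .028
python3 - <<'E'
from h import *
c=snap('scene','pics/s2.png');d=snap('top','pics/t2.png')
p=sense()['tool_pos'];print(proj(c,p),proj(d,p))
a=cv2.imread('pics/s2.png')[180:290,140:240];b=cv2.imread('pics/t2.png')[180:260,370:450]
o=np.zeros((440,800,3),np.uint8);o[:,:400]=cv2.resize(a,(400,440),interpolation=2);o[:400,400:]=cv2.resize(b,(400,400),interpolation=2)
cv2.imwrite('pics/c2.png',o)
E
```

```text
5.1167 [ 0.4877 -0.2366  0.1139] F [0.  0.1 0.1] w 0.0519 0.0
tilt fix (tool) [ 0.001  -0.0035  0.    ] yaw y-axis [0.328 0.945 0.001]
cm [-0.37 -0.38  8.58]
(np.float64(187.77111211401672), np.float64(229.62804699751936)) (np.float64(414.6652906315258), np.float64(223.43058379028253))
```

View pics/c2.png

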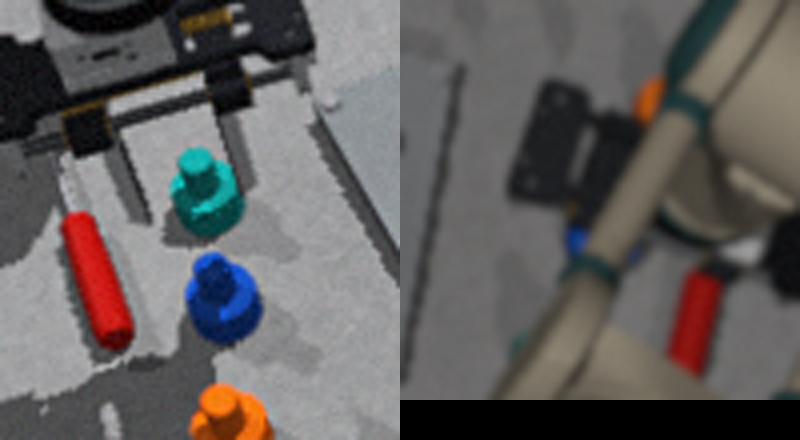

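The fingers straddle the blue knob, which is at about (210,275) in the left crop, and the screwdriver is clear. I'll go down and grip.

>>> {"name": "servo_tool", "arguments": {
  "steps": [
    [[-0.37, -0.38, 2, 0, 0, 0, 0.45], [0, 0, 2, 0, 0, 0, 0.45], [0, 0, 2, 0, 0, 0, 0.45], [0, 0, 1.5, 0, 0, 0, 0.45], [0, 0, 0.7, 0, 0, 0, 0.45], [0, 0, 0.3, 0, 0, 0, 0.45], [0, 0, 0, 0, 0, 0, 0.45]]
  ]
}}

```text
t: 5.8
tool_pos: [0.4916, -0.242, 0.0305]
tcp_rot: [[-0.945, 0.327, 0.001], [0.327, 0.945, -0.0], [-0.001, -0.0, -1.0]]
contact_force: [1.1, 0.5, 0.1]
grip_width: 0.0519
grip_force: 0.0
```

```bash
python3 d.py .4897 -.2412 .028
```

```text
5.8 [ 0.4916 -0.242   0.0305] F [1.1 0.5 0.1] w 0.0519 0.0
tilt fix (tool) [-0.0002  0.001   0.    ] yaw y-axis [ 0.327  0.945 -0.   ]
cm [0.21 0.02 0.25]
```

>>> {"name": "servo_tool", "arguments": {
  "steps": [
    [[0.15, 0, 0.25, 0, 0, 0, 0.45], [0, 0, 0, 0, 0, 0, 0.6], [0, 0, 0, 0, 0, 0, 0.8], [0, 0, 0, 0, 0, 0, 1], [0, 0, 0, 0, 0, 0, 1], [0, 0, 0, 0, 0, 0, 1], [0, 0, 0, 0, 0, 0, 1]]
  ]
}}

```text
t: 6.38
tool_pos: [0.4898, -0.2416, 0.0277]
tcp_rot: [[-0.945, 0.328, 0.0], [0.328, 0.945, -0.0], [-0.0, 0.0, -1.0]]
contact_force: [-0.3, 0.1, 1.4]
grip_width: 0.0216
grip_force: 30.0
```

```bash
python3 d.py .574 .083 .11
```

```text
6.3833 [ 0.4898 -0.2416  0.0277] F [-0.3  0.1  1.4] w 0.0216 30.00028431415558
tilt fix (tool) [0.     0.0005 0.    ] yaw y-axis [0.328 0.945 0.   ]
cm [ 2.68 33.43 -8.23]
```

>>> {"name": "servo_tool", "arguments": {
  "steps": [
    [[0, 0, -1, 0, 0, 0, 1], [0, 0, -2, 0, 0, 0, 1], [0, 0, -2.5, 0, 0, 0, 1], [0, 0, -2.5, 0, 0, 0, 1], [0, 0, -2, 0, 0, 0, 1], [0, 0, -1, 0, 0, 0, 1], [0.1, 1.2, 0, 0, 0, 0, 1], [0.1, 1.2, 0, 0, 0, 0, 1]]
  ]
}}

```text
t: 7.05
tool_pos: [0.4956, -0.2175, 0.1374]
tcp_rot: [[-0.944, 0.329, 0.0], [0.329, 0.944, 0.0], [-0.0, 0.001, -1.0]]
contact_force: [-0.3, 0.1, -0.5]
grip_width: 0.0212
grip_force: 30.0
```

>>> {"name": "servo_tool", "arguments": {
  "steps": [
    [[0.22, 2.8, 0, 0, 0, 0, 1], [0.22, 2.8, 0, 0, 0, 0, 1], [0.22, 2.8, 0, 0, 0, 0, 1], [0.22, 2.8, 0, 0, 0, 0, 1], [0.22, 2.8, 0, 0, 0, 0, 1], [0.22, 2.8, 0, 0, 0, 0, 1], [0.22, 2.8, 0, 0, 0, 0, 1], [0.22, 2.8, 0, 0, 0, 0, 1]]
  ]
}}

```text
t: 7.72
tool_pos: [0.5507, 0.0023, 0.1354]
tcp_rot: [[-0.945, 0.327, -0.004], [0.327, 0.945, 0.001], [0.004, -0.0, -1.0]]
contact_force: [-0.1, -0.1, -0.5]
grip_width: 0.021
grip_force: 30.0
```

>>> {"name": "servo_tool", "arguments": {
  "steps": [
    [[0.22, 2.8, 0, 0, 0, 0, 1], [0.22, 2.8, 0, 0, 0, 0, 1], [0.2, 2.0, 0, 0, 0, 0, 1], [0.1, 1, 0, 0, 0, 0, 1], [0, 0, 1.2, 0, 0, 0, 1], [0, 0, 1.2, 0, 0, 0, 1], [0, 0, 0, 0, 0, 0, 1], [0, 0, 0, 0, 0, 0, 1]]
  ]
}}

```text
t: 8.38
tool_pos: [0.5718, 0.0831, 0.1119]
tcp_rot: [[-0.945, 0.327, -0.004], [0.327, 0.945, -0.0], [0.004, -0.001, -1.0]]
contact_force: [0.7, 0.3, -1.1]
grip_width: 0.0215
grip_force: 30.0
```

```bash
python3 d.py .574 .083 .10
python3 - <<'E'
from h import *
c=snap('scene','pics/s3.png');d=snap('top','pics/t3.png')
p=np.array(sense()['tool_pos'])
for dz in (0,-.028): print(proj(c,p+[0,0,dz]),proj(d,p+[0,0,dz]))
a=cv2.imread('pics/s3.png')[150:250,260:360];b=cv2.imread('pics/t3.png')[180:240,280:340]
o=np.zeros((600,800,3),np.uint8);o[:,:600]=cv2.resize(a,(600,600),interpolation=2);o[:200,600:]=cv2.resize(b,(200,200),interpolation=2)
cv2.imwrite('pics/c3.png',o)
E
```

```text
8.3833 [0.5718 0.0831 0.1119] F [ 0.7  0.3 -1.1] w 0.0215 29.999743402004242
tilt fix (tool) [-0.0014 -0.0038  0.    ] yaw y-axis [ 0.327  0.945 -0.001]
cm [-0.21  0.06  1.19]
(np.float64(314.7518750730951), np.float64(182.93236370965664)) (np.float64(305.4540283141444), np.float64(193.22623348894237))
(np.float64(314.7655544745665), np.float64(190.21012588071045)) (np.float64(305.55091715195977), np.float64(194.97262587325656))
```

View pics/c3.png

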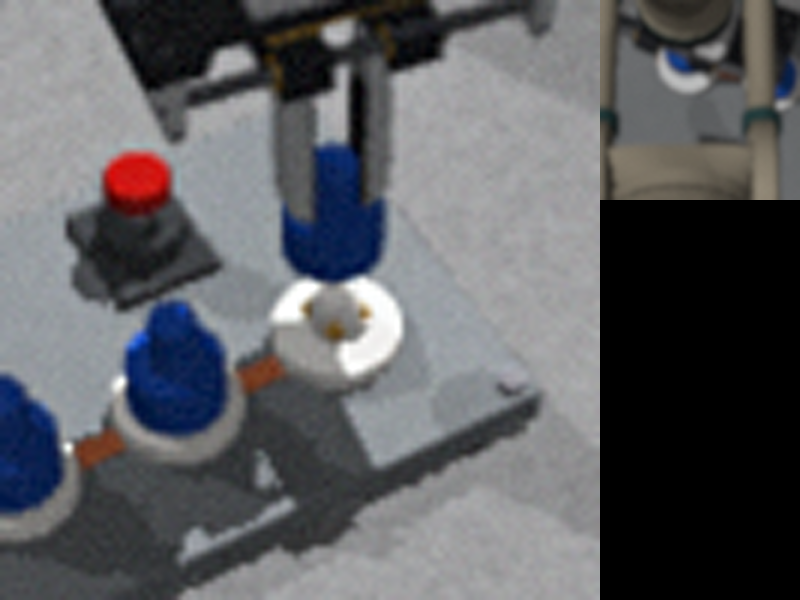

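The cap hangs just above the stud: rim centre at about (333,246) in the crop, flange at (338,320). The plunger is back up.

>>> {"name": "servo_tool", "arguments": {
  "steps": [
    [[-0.2, 0.14, 0.8, 0, 0, 0, 1], [0, 0, 0.8, 0, 0, 0, 1], [0, 0, 0.6, 0, 0, 0, 1], [0, 0, 0.4, 0, 0, 0, 1], [0, 0, 0.3, 0, 0, 0, 1], [0, 0, 0.2, 0, 0, 0, 1], [0, 0, 0, 0, 0, 0, 1], [0, 0, 0, 0, 0, 0, 1]]
  ]
}}

```text
t: 9.15
tool_pos: [0.576, 0.0836, 0.0825]
tcp_rot: [[-0.945, 0.328, 0.0], [0.328, 0.945, 0.0], [-0.0, 0.0, -1.0]]
contact_force: [0.1, -0.3, -1.2]
grip_width: 0.021
grip_force: 30.0
```

```bash
python3 d.py .5742 .0838 .076
```

```text
9.15 [0.576  0.0836 0.0825] F [ 0.1 -0.3 -1.2] w 0.021 29.99969333410263
tilt fix (tool) [0.0001 0.0001 0.    ] yaw y-axis [0.328 0.945 0.   ]
cm [ 0.17 -0.04  0.65]
```

>>> {"name": "servo_tool", "arguments": {
  "steps": [
    [[0.16, 0, 0, 0, 0, 0, 1], [0, 0, 0.2, 0, 0, 0, 1], [0, 0, 0.2, 0, 0, 0, 1], [0, 0, 0.1, 0, 0, 0, 1], [0, 0, 0, 0, 0, 0, 1], [0, 0, 0, 0, 0, 0, 1]]
  ]
}}

```text
t: 9.65
tool_pos: [0.5743, 0.0841, 0.0774]
tcp_rot: [[-0.945, 0.328, -0.0], [0.328, 0.945, 0.0], [0.0, 0.0, -1.0]]
contact_force: [0.3, 0.1, 0.2]
grip_width: 0.0213
grip_force: 30.0
```

>>> {"name": "servo_tool", "arguments": {
  "steps": [
    [[0, 0, 0.15, 0, 0, 0, 1], [0, 0, 0.15, 0, 0, 0, 1], [0, 0, 0.1, 0, 0, 0, 1], [0, 0, 0, 0, 0, 0, 1], [0, 0, 0, 0, 0, 0, 1]]
  ]
}}

```text
t: 10.07
tool_pos: [0.5738, 0.0838, 0.0732]
tcp_rot: [[-0.945, 0.327, -0.001], [0.327, 0.945, -0.001], [0.001, -0.001, -1.0]]
contact_force: [-0.7, -0.9, 0.4]
grip_width: 0.0215
grip_force: 30.0
```

Little lateral force, so it is aligned. Pressing on.

>>> {"name": "servo_tool", "arguments": {
  "steps": [
    [[0, 0, 0.1, 0, 0, 0, 1], [0, 0, 0.1, 0, 0, 0, 1], [0, 0, 0.1, 0, 0, 0, 1], [0, 0, 0, 0, 0, 0, 1], [0, 0, 0, 0, 0, 0, 1]]
  ]
}}

```text
t: 10.48
tool_pos: [0.5744, 0.0839, 0.0709]
tcp_rot: [[-0.945, 0.328, 0.0], [0.328, 0.945, -0.0], [-0.0, -0.0, -1.0]]
contact_force: [-1.6, -1.5, 5.1]
grip_width: 0.0213
grip_force: 30.0
```

>>> {"name": "servo_tool", "arguments": {
  "steps": [
    [[0, 0, 0.1, 0, 0, 0, 1], [0, 0, 0.1, 0, 0, 0, 1], [0, 0, 0.1, 0, 0, 0, 1], [0, 0, 0, 0, 0, 0, 1], [0, 0, 0, 0, 0, 0, 1]]
  ]
}}

```text
t: 10.9
tool_pos: [0.5748, 0.084, 0.0686]
tcp_rot: [[-0.945, 0.328, 0.001], [0.328, 0.945, -0.0], [-0.001, 0.0, -1.0]]
contact_force: [-2.6, -1.3, 8.0]
grip_width: 0.0216
grip_force: 30.0
```

>>> {"name": "servo_tool", "arguments": {
  "steps": [
    [[0.05, -0.03, 0.1, 0, 0, 0, 1], [0, 0, 0.1, 0, 0, 0, 1], [0, 0, 0.1, 0, 0, 0, 1], [0, 0, 0, 0, 0, 0, 1]]
  ]
}}

```text
t: 11.23
tool_pos: [0.5736, 0.084, 0.0637]
tcp_rot: [[-0.945, 0.328, -0.0], [0.328, 0.945, 0.0], [0.0, 0.0, -1.0]]
contact_force: [1.6, -0.3, -6.9]
grip_width: 0.0212
grip_force: 30.0
```

>>> {"name": "servo_tool", "arguments": {
  "steps": [
    [[0, 0, 0.1, 0, 0, 0, 1], [0, 0, 0.1, 0, 0, 0, 1], [0, 0, 0.1, 0, 0, 0, 1], [0, 0, 0, 0, 0, 0, 1]]
  ]
}}

```text
t: 11.57
tool_pos: [0.5737, 0.0843, 0.0609]
tcp_rot: [[-0.945, 0.328, -0.001], [0.328, 0.945, 0.001], [0.001, 0.0, -1.0]]
contact_force: [0.6, -0.3, -2.0]
grip_width: 0.0213
grip_force: 30.0
```

>>> {"name": "servo_tool", "arguments": {
  "steps": [
    [[0, 0, 0.1, 0, 0, 0, 1], [0, 0, 0.1, 0, 0, 0, 1], [0, 0, 0, 0, 0, 0, 1], [0, 0, 0, 0, 0, 0, 1]]
  ]
}}

```text
t: 11.9
tool_pos: [0.5741, 0.0843, 0.0597]
tcp_rot: [[-0.945, 0.328, 0.001], [0.328, 0.945, 0.001], [-0.001, 0.001, -1.0]]
contact_force: [0.5, 0.0, 0.7]
grip_width: 0.0214
grip_force: 30.0
```

It has clicked. Now the seating push.

>>> {"name": "servo_tool", "arguments": {
  "steps": [
    [[0, 0, 0.05, 0, 0, 0, 1], [0, 0, 0.05, 0, 0, 0, 1], [0, 0, 0, 0, 0, 0, 1], [0, 0, 0, 0, 0, 0, 1], [0, 0, 0, 0, 0, 0, 1]]
  ]
}}

```text
t: 12.32
tool_pos: [0.5742, 0.0843, 0.0597]
tcp_rot: [[-0.945, 0.328, 0.001], [0.328, 0.945, 0.001], [-0.001, 0.001, -1.0]]
contact_force: [-1.6, 0.8, 6.2]
grip_width: 0.0211
grip_force: 30.0
```

>>> {"name": "servo_tool", "arguments": {
  "steps": [
    [[0, 0, 0.05, 0, 0, 0, 1], [0, 0, 0.03, 0, 0, 0, 1], [0, 0, 0, 0, 0, 0, 1], [0, 0, 0, 0, 0, 0, 1], [0, 0, 0, 0, 0, 0, 1], [0, 0, 0, 0, 0, 0, 1], [0, 0, 0, 0, 0, 0, 1]]
  ]
}}

```text
t: 12.9
tool_pos: [0.5742, 0.0843, 0.0597]
tcp_rot: [[-0.945, 0.328, 0.002], [0.328, 0.945, 0.001], [-0.002, 0.001, -1.0]]
contact_force: [-2.5, 1.3, 11.5]
grip_width: 0.0216
grip_force: 30.0
```

```bash
python3 d.py
python3 - <<'E'
from h import *
c=snap('scene','pics/s4.png')
a=cv2.imread('pics/s4.png')[140:320,140:380];cv2.imwrite('pics/c4.png',cv2.resize(a,(780,585),interpolation=2))
E
```

```text
12.9 [0.5742 0.0843 0.0597] F [-2.5  1.3 11.5] w 0.0216 30.00319004058838
tilt fix (tool) [0.0011 0.0015 0.    ] yaw y-axis [0.328 0.945 0.001]
```

View pics/c4.png

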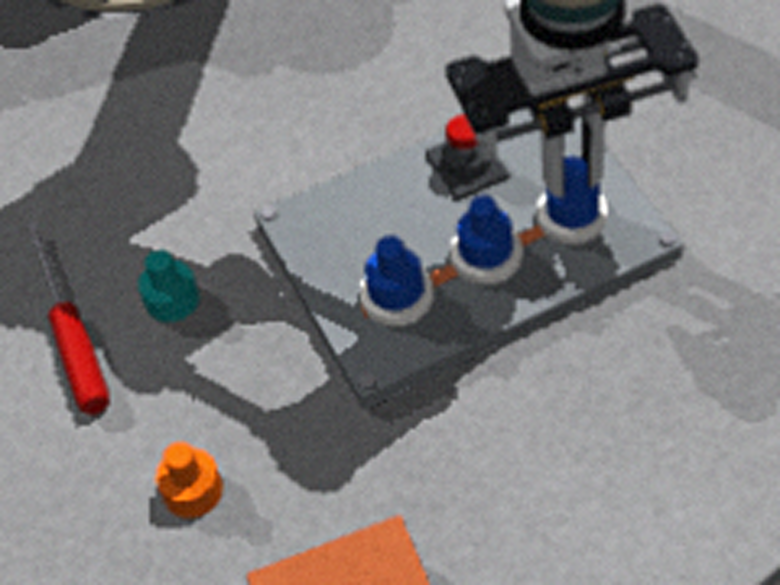

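The cap at (572,200) sits flush on the flange like its neighbours. The plunger is up, nothing else has moved, and the push is 11.5 N.

```bash
python3 -c "
from plant import bot; print(bot.hand_in())"
```

```text
the job is handed in; nothing more can be done
None
```

I pressed the earthing plunger to its stop and let it come back up, then clicked the blue cap onto the bare stud and seated it on the flange; I handed in at about 13 s, still gripping it and pushing down with about 11.5 N.

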